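# Load two refill boxes into a bar clamp and pump it snug

## Robot

A 6-joint arm with a two-finger parallel gripper is mounted at the origin on a cart in front of the work surface, level with it; the furniture and walls round the work are solid. World frame = base frame: x ahead of the robot, y to its left, z up, the work surface at z = 0. Lengths are in m, angles in rad, forces in N, time in s.
With the tool pointing down it reaches from about 0.35 to 0.975 m from the base axis. Payload 7.1 kg.
Tool frame: the origin (TCP) lies at the very end of the fingers, on their centre line; the grasp point (between the pads) lies 19 mm behind it; z points along the fingers, y is the line along which they close (so a half turn about z gives the same grasp; the last joint's range is limited). The gripper opens to 88 mm and grips with 3 to 60 N. Pads are 20 mm wide; open, the fingers measure 115 mm over their backs; the gripper's body (75 mm by 178 mm) begins 61 mm behind the grasp point.
Start: joints at [-1.35, 0.423, 1.63, -0, 1.089, -0.019], TCP at [0.148, -0.607, 0.223] pointing down, gripper open.
Joint ranges: [-3, 3], [-0.9, 2.11], [0.09, 2.58], [-1.31, 4.45], [0.11, 2.69], [-2.54, 2.54]. Speed limits (rad/s): [2.39, 2.39, 3.01, 3.14, 3.14, 3.14].

## Interface

Orientations are given as a unit quaternion [w, x, y, z].
In Python, from bench import manip gives the robot as it stands.
- The arm moves only by the tool carry_out, never from a script. Its argument "motion" is text: rows parted by semicolons, each of 6 numbers parted by spaces: the shift along the tool's x, y, z scaled (see below), then the turn, a rotation vector about the tool's x, y, z scaled (see below). A call has 1 to 8 rows; each row is the pose to reach, as a shift and turn from the pose commanded when the call began, along the tool's axes at that moment, turning the shorter way round; what a row does not reach only later rows make up. The controller multiplies each number of a shift by 0.6 m and each number of a turn by pi rad. A row lasts 1/8 s, in which the tool goes at most 62.5 mm and 10.7 degrees, less where a joint would pass 70% of its speed; a pose out of reach is approached as far as the arm can. A call with a number of a shift or a turn outside -1 to 1 is refused whole. A call with a gripper value outside its range is refused whole. "jaw" is the opening, from -1 (shut) to 1 (fully open), set as the call begins (left out, the last holds). The fingers move at their own pace and stop on an object; "newtons" is the grip in N (left out, the last holds). Time passes only in rows, so rows that repeat a pose let the fingers close. It gives the time, the measured TCP pose, the force, the opening and the grip force at its end, in the units of the state.
- manip.read_state(): the state, without advancing time (a new reading comes with each control period).
- manip.camera(name): name is "scene" or "top" or "wrist"; returns the picture (480x640x3 uint8, red, green, blue); there is no depth.
- manip.camera_info(name): a dict with "K" (3x3 intrinsics, pixels), "extrinsics" (4x4, takes a point from camera to world coordinates); the wrist camera has in their place "T_tool_cam" (4x4, takes a point from camera to tool coordinates, whose origin is the TCP and whose axes are the flange's). Camera axes: x right, y down, z forward; pixel columns grow to the right and rows downward; lengths in m; the calibration is good to about 2 mm. A picture is of the moment at which its call begins: read the wrist's pose just before it. camera_info takes no time and is no camera call.
- manip.close_job(): hands the job in; it is judged then, once.
The state is a dict: "time_s": time; "qpos": joint angles; "qd": joint speeds; "joint_torque": joint torques, N m; "tool_pos": TCP position; "tcp_rot": TCP orientation; "ft_force": force on the tool from outside, world axes, zero at the start; "moment": the same for the moment, N m; "width": finger opening in m; "grip_force": force on a finger pad.
Only numpy, scipy, OpenCV 4.12 (cv2) and the standard library are available. Lean on these libraries where they do the work, as an engineer would, in place of code of your own. Each camera call takes 0.05 s, during which the arm holds its last target. There are 200 camera calls.

## Task

Make up a refill pack for banding: lay the long flat staple box in place one of the ratchet bar clamp, close up to the fixed jaw, then the short tall staple box in place two right behind it, both lying flat and lengthwise between the rails. Then pump the clamp's trigger against its handle (do not push the jaw itself) until both boxes are pressed together against the fixed jaw and the sprung pad is pushed about half way into the sliding jaw, never nearly all the way, which would crush the boxes. Finish while holding: keep the trigger squeezed against the handle, with the boxes gripped, and leave the other things on the table where they are.

Things in the scene. Friction and masses are not known exactly. Their poses are not given: they have to be found in the camera images.
- clamp: grey ratchet bar clamp fixed to the table, 70 mm wide (x), y from handle end to fixed jaw. Origin on the table under place two. Bed 10 mm high, low rails with inner faces at x = +-25 mm, tops 16 mm high. Fixed jaw: inner face y = +105 mm, 48 mm high. Head y -169 to -117 mm, 46 mm wide, 86 mm high, with an upright black fixed handle 24 mm wide (x), y -164 to -150 mm, top 144 mm high
- place_one (a point): place one, marked by a single stud on each rail: on the bed, where the underside centre of the long box is when its end touches the fixed jaw (68 mm along y from the clamp's origin). Axes as the clamp's
- place_two (a point): place two, marked by a pair of studs on each rail: on the bed, where the underside centre of the tall box is when both boxes are pressed together against the fixed jaw. 68 mm from place one towards the handle. Axes as the clamp's
- squeeze_point (a point): where to squeeze, fixed to the clamp, axes as the clamp's: 127 mm above the table, midway between the outer faces of handle (-y side) and fully squeezed trigger (+y side), 15 mm from each. The released trigger's outer face is 32 mm from it at this height, 36 mm at its 144 mm high tip: 47 mm over both, 30 mm when squeezed
- trigger: upright steel trigger, 24 mm wide, 12 mm thick, between handle and sliding jaw; origin on its pivot, 72 mm above the table, 140 mm from the clamp's origin towards the handle end; its tip is 74 mm above the pivot along the trigger
- trigger_joint (a joint): trigger angle: 0 released (leaning away from the handle), 0.31 rad fully squeezed (upright, at its stop). Sprung back when let go. The first 40 % of the stroke is idle. A full squeeze moves the sliding jaw 8 mm on (the very first one 0 to 15 mm), a ratchet and brake keep it there. Let the trigger return fully between strokes. Takes up to about 15 N at the squeeze point
- jaw: sliding jaw, 44 mm wide block with a toothed rod behind it running through the head; origin on its front face, bed height. Moves only along the clamp's y; must be moved by the trigger, not pushed
- jaw_joint (a joint): how far the sliding jaw has been pumped towards the fixed jaw, in m, 0 to 0.066; it cannot be drawn back. Starts at 0 to 0.016
- pad: sprung pad on two guide pins in front of the sliding jaw, 40 mm wide, 28 mm high, 6 mm thick; origin at the middle of its face towards the boxes. At jaw_joint = 0 and not pressed, the face is at y = -70 mm of the clamp, 175 mm from the fixed jaw
- pad_joint (a joint): how far the pad is pushed into the sliding jaw, in m: 0 free (20 mm of pins showing), 0.020 fully home; spring of 400 N/m, so 10 mm is 4 N on the boxes. About half way (4 to 15 mm) is right, over 18 mm crushes the boxes
- box_long: the long flat staple box, 41 x 74 x 27 mm (x, y, z), loose, 0.13 to 0.25 kg; origin at the centre of its underside, long side along its y. Grasp across the 41 mm
- box_tall: the short tall staple box, 37 x 62 x 31 mm (x, y, z), loose, 0.11 to 0.21 kg; origin at the centre of its underside, long side along its y. Grasp across the 37 mm
- glue: bystander: glue stick lying down, 28 x 95 x 28 mm, origin under its middle, long in y
- tape_roll: bystander: roll of tape lying flat, 104 mm across, 25 mm high, origin under its middle
- inkpad: bystander: shut ink pad, 66 x 98 x 16 mm, origin under its middle
- stamp: bystander: wooden rubber stamp standing upright, 28 x 58 x 73 mm, origin under its middle
- ballpen: bystander: thin pen lying on the table, 12 x 145 x 9 mm, origin under its middle, long in y
- fixed_jaw: the clamp's fixed jaw, an upright grey plate 62 mm wide, 14 mm thick, 48 mm high at the clamp's +y end; origin on the table in the middle of its inner (rubber-faced) side, axes as the clamp's
There are look-alikes about, which are no part of the job. Leave any green or yellow look-alike of the box_tall alone.

How it is judged:
By the outcome, as a careful person would: the job done as asked, in the order asked, and still so for the second after the job is handed in, while the arm keeps its last pose, push and grip.
It also fails if it takes over 64 s, if anything falls off the work surface, if the arm or the gripper's body presses on something with over 40 N, if the wrist force passes 120 N, or if a joint passes its speed limit or range.

## Working session

There is one attempt and no reset: what is moved stays moved. The work goes in short steps, Python scripts to look and compute and a tool call to move; the robot and the scene stay as the last step left them, time stands still between calls to the robot, and variables do not carry over. Pictures are saved under pics/ and viewed, at most 10 in all, crops included, and the job is handed in when it is done.

Besides the shell and the picture viewer there is one more tool, called by a JSON object that holds its "api" and its "payload", one argument or row to a line. carry_out: Moves the arm, as the interface text tells. Its arguments: {"type":"object","properties":{"motion":{"type":"string"},"jaw":{"type":"number"},"newtons":{"type":"number"}},"required":["motion"]}

```bash
mkdir -p pics && python3 - <<'E'
from bench import manip
import cv2,numpy as np
np.set_printoptions(precision=4,suppress=True)
for n in ("scene","top"):
    im=manip.camera(n); cv2.imwrite(f"pics/{n}0.png",im[:,:,::-1])
    i=manip.camera_info(n); print(n,i["K"],i["extrinsics"])
print(manip.camera_info("wrist")); s=manip.read_state(); print(s)
E
```

```text
scene [[566.9835   0.     313.1105]
 [  0.     566.9835 239.1292]
 [  0.       0.       1.    ]] [[-0.7217 -0.4275  0.5445 -0.05  ]
 [-0.6922  0.4464 -0.567   0.6457]
 [-0.0007 -0.7861 -0.6181  0.7899]
 [ 0.      0.      0.      1.    ]]
top [[488.5368   0.     325.4247]
 [  0.     488.5368 236.2445]
 [  0.       0.       1.    ]] [[ 0.015  -0.9849  0.1726  0.3723]
 [-0.9998 -0.0168 -0.0087  0.0059]
 [ 0.0115 -0.1724 -0.985   1.3664]
 [ 0.      0.      0.      1.    ]]
{'K': array([[382.2038,   0.    , 317.5199],
       [  0.    , 382.2038, 239.0092],
       [  0.    ,   0.    ,   1.    ]]), 'T_tool_cam': array([[-0.001 , -0.9654, -0.2608,  0.071 ],
       [ 1.    , -0.001 ,  0.0001,  0.0002],
       [-0.0003, -0.2608,  0.9654, -0.1616],
       [ 0.    ,  0.    ,  0.    ,  1.    ]])}
{'time_s': 0.1, 'qpos': array([-1.35  ,  0.4238,  1.6306, -0.    ,  1.0886, -0.019 ]), 'qd': array([-0.0005, -0.0014, -0.0009,  0.0002, -0.0011,  0.0001]), 'joint_torque': array([ -0.0003, -54.5613, -27.4325,   0.0645,   0.0188,  -0.    ]), 'tool_pos': array([ 0.1484, -0.6066,  0.222 ]), 'tcp_rot': array([-0.0007,  0.9928,  0.1196, -0.0001]), 'ft_force': array([0.7746, 0.1287, 0.1434]), 'moment': array([ 0.0284, -0.0122,  0.0166]), 'grip_force': 0.0, 'width': 0.08774859721075295}
```

View pics/scene0.png

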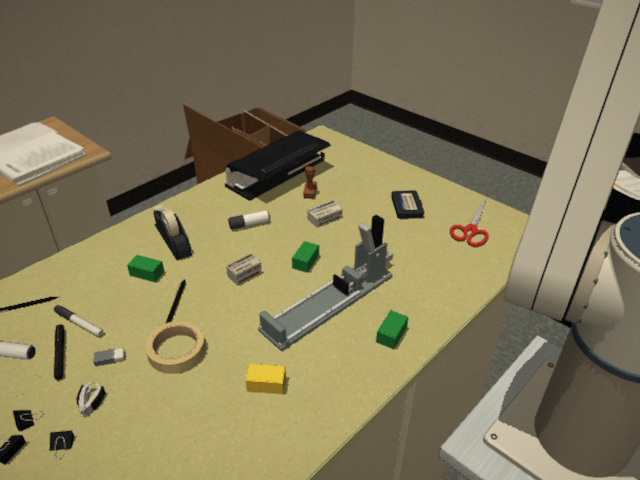

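View pics/top0.png

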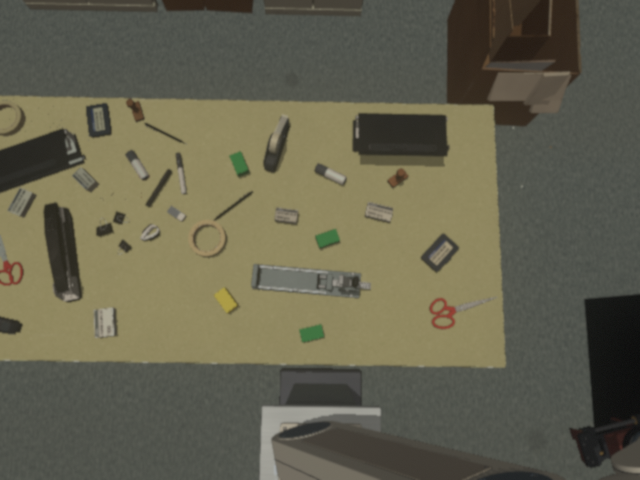

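The scene view shows the clamp from its fixed jaw at about (272,325) to its handle at (377,235). There are two printed boxes near it, at scene (325,213) / top (379,213) and scene (244,268) / top (286,215). The green and yellow blocks are look-alikes. More boxes lie far left in the top view, at (86,180), (22,203) and (105,322). I'll enlarge a crop to confirm which is which.

```bash
python3 - <<'E'
import cv2,numpy as np
s=cv2.imread("pics/scene0.png"); t=cv2.imread("pics/top0.png")
a=cv2.resize(s[195:345,220:400],None,fx=4.4,fy=4,interpolation=cv2.INTER_CUBIC)
cv2.imwrite("pics/c1.png",cv2.resize(s[195:345,215:405],(760,600),interpolation=cv2.INTER_CUBIC))
cv2.imwrite("pics/c2.png",cv2.resize(t[195:305,240:400],(800,550),interpolation=cv2.INTER_CUBIC))
E
```

```text
(no output)
```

View pics/c1.png

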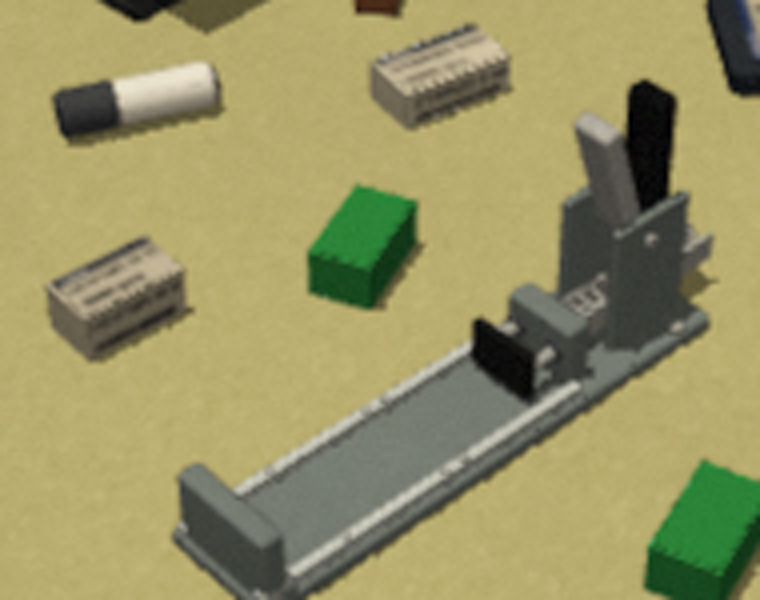

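View pics/c2.png

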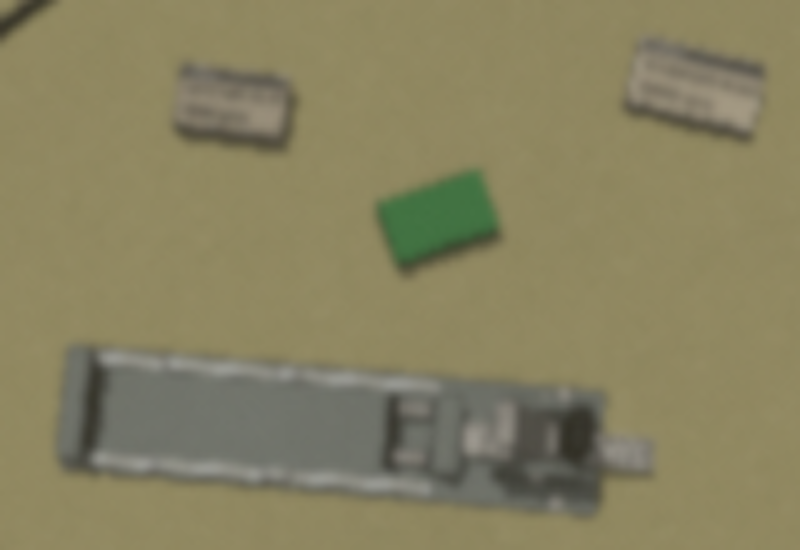

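Box tops: the right box is at c1 (371,75),(472,27),(510,65),(410,100), and is longer and flatter, so it fits box_long. The left box is at c1 (48,288),(148,240),(185,275),(92,325), and is shorter and taller, so it fits box_tall. The fixed jaw is at c1 (180,478)-(285,530). I'll fit poses from both views.

```bash
cat > h.py <<'E'
from bench import manip
import cv2,numpy as np
from scipy.optimize import least_squares
from scipy.spatial.transform import Rotation as R
np.set_printoptions(precision=4,suppress=True)
def cam(n):
    i=manip.camera_info(n); return i["K"],i["extrinsics"]
def tool(s):
    T=np.eye(4); T[:3,:3]=R.from_quat(np.roll(s["tcp_rot"],-1)).as_matrix(); T[:3,3]=s["tool_pos"]; return T
def proj(K,E,P):
    p=(np.asarray(P)-E[:3,3])@E[:3,:3]; p=p@K.T; return p[:,:2]/p[:,2:]
def fit(obs,p0,fixz=None):
    """obs: list of (K,E,model pts,pixels); unknown x,y,z,yaw"""
    def f(p):
        z=p[2] if fixz is None else fixz
        r=[]
        for K,E,m,px in obs:
            c,s=np.cos(p[3]),np.sin(p[3]); m=np.asarray(m,float)
            W=np.c_[c*m[:,0]-s*m[:,1]+p[0], s*m[:,0]+c*m[:,1]+p[1], m[:,2]+z]
            r.append((proj(K,E,W)-px).ravel())
        return np.concatenate(r)
    s=least_squares(f,p0,loss="soft_l1"); return s.x,np.sqrt(np.mean(f(s.x)**2)),f(s.x).round(1)
def rect(w,l,h=0): return [[w/2,l/2,h],[w/2,-l/2,h],[-w/2,-l/2,h],[-w/2,l/2,h]]
def pose_move(target_p,target_yaw_y=None):
    pass
E
python3 - <<'E'
from h import *
S=cam("scene");T=cam("top")
c1=lambda a:np.array(a,float)/4+[215,195]
c2=lambda a:np.array(a,float)/5+[240,195]
# order: (+x,+y),(+x,-y),(-x,-y),(-x,+y)
L1=c1([[371,75],[472,27],[510,65],[408,100]]);L2=c2([[640,42],[763,65],[752,137],[630,108]])
A1=c1([[48,288],[148,240],[185,275],[92,325]]);A2=c2([[182,68],[290,80],[283,145],[176,132]])
for n,w,l,a,b,p in (("long",.041,.074,L1,L2,[.6,-.1,.03,0]),("tall",.037,.062,A1,A2,[.6,.1,.03,0])):
    print(n,*fit([(*S,rect(w,l),a),(*T,rect(w,l),b)],p))
    # free triangulation -> sizes
    P=cv2.triangulatePoints(*[K@np.linalg.inv(E)[:3] for K,E in (S,T)],a.T,b.T);P=(P[:3]/P[3]).T;print(P, [np.linalg.norm(P[i]-P[i-1]) for i in range(4)])
m1=[[.031,.119,.048],[-.031,.119,.048],[.031,.105,.048],[-.031,.105,.048],[0,-.157,.144],[-.023,-.117,.086],[-.023,-.169,.086]]
p1=c1([[180,478],[272,545],[197,464],[285,530],[652,90],[612,232],[688,195]])
m2=[[.031,.119,.048],[-.031,.119,.048],[.031,.105,.048],[-.031,.105,.048]]
p2=c2([[70,347],[60,465],[97,350],[86,467]])
print("clamp",*fit([(*S,m1,p1),(*T,m2,p2)],[.45,0,0,0]))
E
```

```text
long [ 0.6798 -0.1563  0.0192 -0.197 ] 0.709959436406514 [-0.2 -0.9  0.   0.8  0.9 -0.6  0.7  1.4 -0.5 -0.8  0.5  0.1  0.  -0.5
 -1.3 -0.1]
[[ 0.7065 -0.125   0.0163]
 [ 0.6916 -0.1948  0.023 ]
 [ 0.6528 -0.1878  0.0176]
 [ 0.6683 -0.1179  0.0211]] [np.float64(0.03914328750055842), np.float64(0.0716391714455618), np.float64(0.03976748714575464), np.float64(0.071613915104232)]
tall [ 0.6634  0.1048  0.0259 -0.0981] 0.5166357023239136 [ 0.6  0.4  0.2 -0.2  1.4 -0.2 -0.1  0.3 -0.3 -0.4 -0.  -0.3 -0.2 -0.5
 -0.8 -0.4]
[[0.6846 0.1339 0.0269]
 [0.6783 0.0725 0.0258]
 [0.6426 0.0768 0.0251]
 [0.648  0.136  0.0257]] [np.float64(0.036766150093903945), np.float64(0.06174178200704118), np.float64(0.03596763141437125), np.float64(0.05945955235623437)]
clamp [ 0.4879  0.0704 -0.0039 -0.0404] 1.0241779284881554 [ 0.1 -0.3 -0.4  1.3  1.7 -0.6  2.3  0.9 -1.5 -0.5  1.9  1.3  0.2 -0.9
 -0.4 -0.2 -0.2 -1.  -0.6 -0.6 -0.2 -1.1]
```

{"api": "carry_out", "payload": {
  "motion": "0.923 -0.815 -0.047 0 0 -0.411;0.923 -0.815 -0.047 0 0 -0.411;0.923 -0.815 -0.047 0 0 -0.411;0.923 -0.815 -0.047 0 0 -0.411;0.923 -0.815 -0.047 0 0 -0.411;0.923 -0.815 -0.047 0 0 -0.411;0.923 -0.815 -0.047 0 0 -0.411;0.923 -0.815 -0.047 0 0 -0.411",
  "jaw": 1
}}

```text
time_s: 1.1
tool_pos: [0.4345, -0.195, 0.2418]
tcp_rot: [0.0, 0.72, 0.694, 0.0]
ft_force: [1.4, -1.1, -0.5]
width: 0.0878
grip_force: 0.0
```

```bash
cat >> h.py <<'E'
def to(x,y,z,yaw):
    """row from the measured pose to a tool-down pose whose tool x has that yaw"""
    T=tool(manip.read_state())
    c,s=np.cos(yaw),np.sin(yaw)
    Rt=np.array([[c,s,0],[s,-c,0],[0,0,-1.]])
    d=T[:3,:3].T@(np.array([x,y,z])-T[:3,3])
    rv=R.from_matrix(T[:3,:3].T@Rt).as_rotvec()
    print("row",np.r_[d/.6,rv/np.pi].round(4),"dist",np.linalg.norm(d).round(4))
E
python3 -c "
from h import *
to(.57,0,.25,1.53)"
```

```text
row [ 0.3334  0.2133 -0.0136  0.      0.      0.0009] dist 0.2376
```

{"api": "carry_out", "payload": {
  "motion": "0.333 0.213 -0.014 0 0 0.001;0.333 0.213 -0.014 0 0 0.001;0.333 0.213 -0.014 0 0 0.001;0.333 0.213 -0.014 0 0 0.001;0.333 0.213 -0.014 0 0 0.001;0.333 0.213 -0.014 0 0 0.001"
}}

```text
time_s: 1.85
tool_pos: [0.5686, -0.0026, 0.2496]
tcp_rot: [-0.0, 0.722, 0.692, -0.001]
ft_force: [0.2, -0.1, -0.4]
width: 0.0879
grip_force: 0.0
```

```bash
python3 - <<'E'
from h import *
s=manip.read_state(); im=manip.camera("wrist"); print(s["tool_pos"],s["qd"])
np.save("w1.npy",tool(s)); cv2.imwrite("pics/w1.png",cv2.resize(im[:,:,::-1],(800,600),interpolation=cv2.INTER_CUBIC))
E
```

```text
[ 0.5686 -0.0026  0.2496] [-0.0238 -0.0098  0.0097 -0.0011  0.001   0.0013]
```

View pics/w1.png

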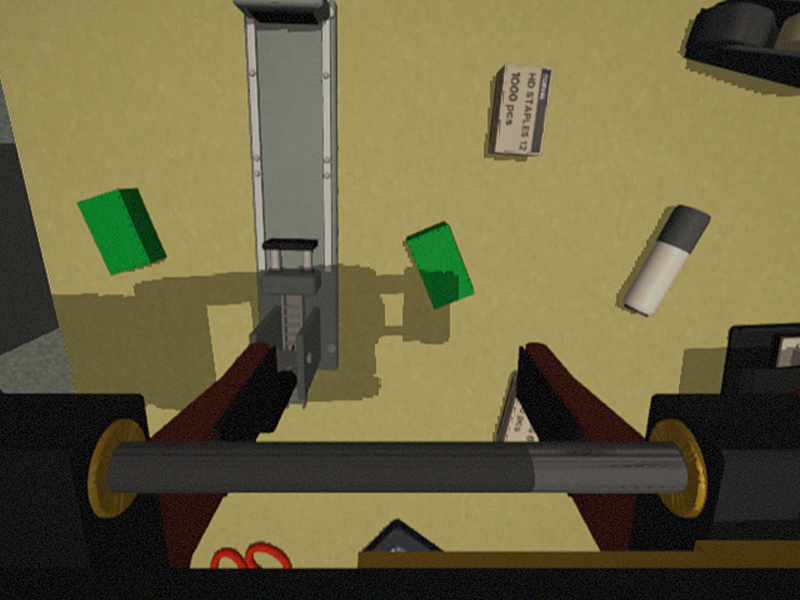

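The wrist view shows the tall box's top face at (551,68),(541,155),(496,152),(505,65). The rail studs are at (252,75),(327,75) for place one and (257,158)/(257,174), (327,159)/(327,176) for place two. The pad edge is at (264,243)-(318,240). The long box is partly hidden by the right finger at (515,420).

```bash
python3 - <<'E'
from h import *
S=cam("scene");T=cam("top"); i=manip.camera_info("wrist"); W=(i["K"],np.load("w1.npy")@i["T_tool_cam"])
c1=lambda a:np.array(a,float)/4+[215,195]
c2=lambda a:np.array(a,float)/5+[240,195]
w=lambda a:np.array(a,float)*.8
A1=c1([[48,288],[148,240],[185,275],[92,325]]);A2=c2([[182,68],[290,80],[283,145],[176,132]]);A3=w([[551,68],[541,155],[496,152],[505,65]])
r=rect(.037,.062)
print("tall all",*fit([(*S,r,A1),(*T,r,A2),(*W,r,A3)],[.6,.1,.03,0]))
print("tall wrist z=.031",*fit([(*W,r,A3)],[.6,.1,.03,0],.031))
m=[[x,y,.017] for y in (.068,.006,-.006) for x in (-.03,.03)]
p=w([[252,75],[327,75],[257,158],[327,159],[257,174],[327,176]])
print("clamp wrist z0",*fit([(*W,m,p)],[.49,.07,0,0],0.))
print("clamp wrist zfree",*fit([(*W,m,p)],[.49,.07,0,0]))
E
```

```text
tall all [ 0.6671  0.1064  0.0252 -0.0944] 1.2510491320682398 [-1.2  0.3 -1.6 -0.4 -0.4 -0.5 -1.9  0.1 -0.8 -1.6 -0.6 -1.6 -0.7 -1.8
 -1.3 -1.6  0.3  0.2 -0.4  0.5 -2.5  0.8 -2.8  0.4]
tall wrist z=.031 [ 0.6671  0.1061 -0.0428 -0.1026] 1.2831466234132105 [ 2.4 -0.5  1.   0.8 -1.7  0.8 -1.2 -0.8]
clamp wrist z0 [ 0.4883  0.0736  0.0007 -0.0587] 1.5451103629414844 [-2.2 -1.2  1.1 -0.1 -2.1  0.6  2.5  0.7 -1.3  0.3  2.8 -0.3]
clamp wrist zfree [ 0.4851  0.0747 -0.0146 -0.0636] 1.0244281608907824 [-0.8  0.5  0.2  1.9 -1.2 -0.2  1.3  0.2 -0.5 -0.9  1.5 -1.3]
```

```bash
python3 -c "
from h import *
to(.668,-.216,.15,1.374)"
```

```text
row [-0.3473  0.1814  0.166  -0.0004  0.0001  0.0488] dist 0.2553
```

{"api": "carry_out", "payload": {
  "motion": "-0.347 0.181 0.166 0 0 0.049;-0.347 0.181 0.166 0 0 0.049;-0.347 0.181 0.166 0 0 0.049;-0.347 0.181 0.166 0 0 0.049;-0.347 0.181 0.166 0 0 0.049;-0.347 0.181 0.166 0 0 0.049;-0.347 0.181 0.166 0 0 0.049"
}}

```text
time_s: 2.78
tool_pos: [0.6685, -0.2143, 0.1516]
tcp_rot: [0.0, 0.773, 0.634, 0.0]
ft_force: [0.3, 0.2, -0.8]
width: 0.0879
grip_force: 0.0
```

```bash
python3 - <<'E'
from h import *
s=manip.read_state(); im=manip.camera("wrist"); print(s["tool_pos"],s["qd"])
np.save("w2.npy",tool(s)); cv2.imwrite("pics/w2.png",cv2.resize(im[:,:,::-1],(800,600),interpolation=cv2.INTER_CUBIC))
E
```

```text
[ 0.6685 -0.2143  0.1516] [ 0.0133 -0.0075 -0.0018 -0.0006  0.0013 -0.0001]
```

View pics/w2.png

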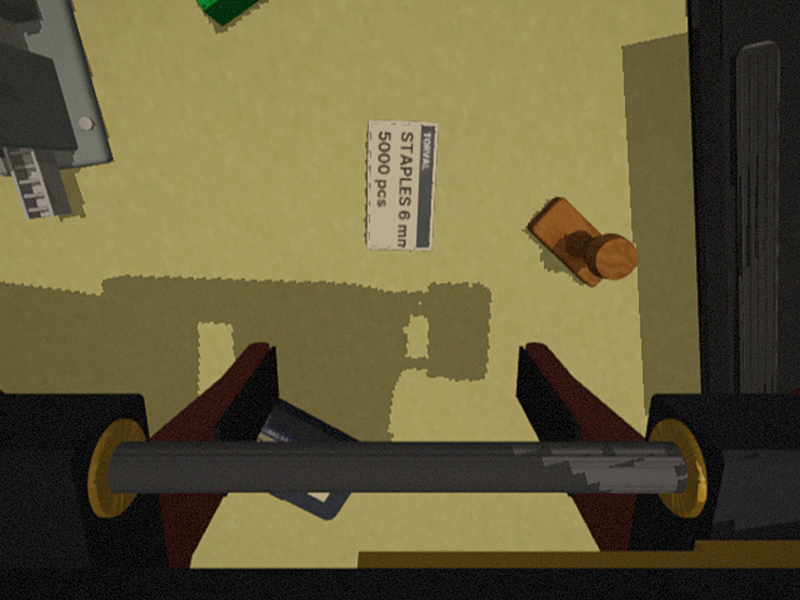

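The long box's top face is at (368,121),(438,123),(433,251),(366,248) and reads "STAPLES 6 mm 5000 pcs". The stamp is near it at (580,245), so I'll approach with the jaw partly open.

```bash
python3 - <<'E'
from h import *
S=cam("scene");T=cam("top"); i=manip.camera_info("wrist"); W=(i["K"],np.load("w2.npy")@i["T_tool_cam"])
A=np.array([[438,123],[433,251],[366,248],[368,121]])*.8
r=rect(.041,.074)
c1=lambda a:np.array(a,float)/4+[215,195]
L1=c1([[371,75],[472,27],[510,65],[408,100]])
print(*fit([(*W,r,A)],[.68,-.157,.03,-.2]))
p=fit([(*W,r,A)],[.68,-.157,.03,-.2],.027);print(*p);p=p[0]
print(*fit([(*W,r,A),(*S,r,L1)],[.68,-.157,.03,-.2]))
print("above");to(p[0],p[1],.07,np.pi/2+p[3]);to(p[0],p[1],.013,np.pi/2+p[3])
E
```

```text
[ 0.6828 -0.1556  0.0208 -0.2256] 0.34987592751166335 [ 0.6  0.1 -0.3 -0.5  0.1  0.4 -0.3  0. ]
[ 0.6828 -0.1556  0.0078 -0.2249] 0.9609136003304145 [ 1.2 -0.8  0.3  0.8 -0.4  1.7 -0.9 -0.9]
[ 0.6827 -0.1557  0.0195 -0.2253] 0.7277151830296712 [ 0.3  0.4 -0.6 -0.7  0.1  0.3 -0.4  0.3 -1.3 -1.7 -0.6  0.5 -0.1 -0.8
 -0.9  0.7]
above
row [ 0.1001  0.0038  0.1363  0.0003 -0.      0.0092] dist 0.1015
row [ 0.1001  0.0037  0.2313  0.0003 -0.      0.0092] dist 0.1512
```

{"api": "carry_out", "payload": {
  "motion": "0.1 0.004 0.136 0 0 0.009;0.1 0.004 0.136 0 0 0.009;0.1 0.004 0.136 0 0 0.009;0.1 0.004 0.18 0 0 0.009;0.1 0.004 0.22 0 0 0.009;0.1 0.004 0.236 0 0 0.009;0.1 0.004 0.236 0 0 0.009;0.1 0.004 0.236 0 0 0.009",
  "jaw": 0.45
}}

```text
time_s: 3.82
tool_pos: [0.6836, -0.157, 0.0098]
tcp_rot: [0.0, 0.782, 0.623, 0.0]
ft_force: [0.1, 0.6, -0.3]
width: 0.0638
grip_force: 0.0
```

{"api": "carry_out", "payload": {
  "motion": "0 0 0 0 0 0;0 0 0 0 0 0;0 0 0 0 0 0;0 0 0 0 0 0",
  "jaw": -1,
  "newtons": 20
}}

```text
time_s: 4.32
tool_pos: [0.6832, -0.1567, 0.0093]
tcp_rot: [0.0, 0.782, 0.623, 0.0]
ft_force: [-1.1, 0.6, 4.3]
width: 0.0401
grip_force: 20.0
```

```bash
python3 -c "
from h import *
to(.488,.03,.14,np.pi/2-.055)"
```

```text
row [ 0.2307 -0.3865 -0.2179  0.0001  0.     -0.0542] dist 0.3
```

{"api": "carry_out", "payload": {
  "motion": "0 0 -0.1 0 0 0;0 0 -0.18 0 0 0;0.23 -0.386 -0.218 0 0 -0.054;0.23 -0.386 -0.218 0 0 -0.054;0.23 -0.386 -0.218 0 0 -0.054;0.23 -0.386 -0.218 0 0 -0.054;0.23 -0.386 -0.218 0 0 -0.054;0.23 -0.386 -0.218 0 0 -0.054"
}}

```text
time_s: 5.32
tool_pos: [0.4878, 0.0302, 0.14]
tcp_rot: [0.0, 0.726, 0.688, 0.0]
ft_force: [-0.1, 0.1, -1.9]
width: 0.0405
grip_force: 20.0
```

{"api": "carry_out", "payload": {
  "motion": "0 0 0 0 0 0;0 0 0 0 0 0"
}}

```text
time_s: 5.58
tool_pos: [0.4893, 0.0288, 0.1396]
tcp_rot: [0.0, 0.727, 0.687, 0.0]
ft_force: [-0.5, -0.4, -2.0]
width: 0.0399
grip_force: 20.0
```

```bash
python3 - <<'E'
from h import *
s=manip.read_state(); im=manip.camera("wrist"); print(s["tool_pos"],s["qd"],s["width"])
np.save("w3.npy",tool(s)); cv2.imwrite("pics/w3.png",cv2.resize(im[:,:,::-1],(800,600),interpolation=cv2.INTER_CUBIC))
E
```

```text
[0.4893 0.0288 0.1396] [ 0.     -0.0002  0.0072  0.0015  0.0014 -0.0004] 0.03987809611166819
```

View pics/w3.png

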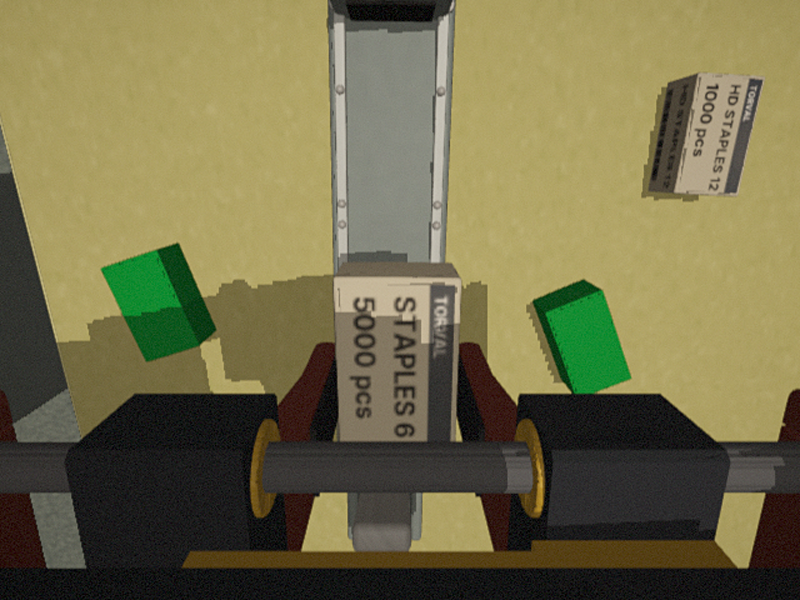

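The held box's front top edge is at (335,278)-(461,278). The studs are at (340,90),(441,91) for place one and (342,204)/(342,225), (437,205)/(436,225) for place two. The tall box's top is at (763,77),(739,195),(676,190),(698,73).

```bash
python3 - <<'E'
from h import *
i=manip.camera_info("wrist"); Tt=np.load("w3.npy"); W=(i["K"],Tt@i["T_tool_cam"]); W1=(i["K"],np.load("w1.npy")@i["T_tool_cam"])
w=lambda a:np.array(a,float)*.8
p=w([[340,90],[441,91],[342,204],[437,205],[342,225],[436,225]])
p1=w([[252,75],[327,75],[257,158],[327,159],[257,174],[327,176]])
for sx in (.028,.029,.030):
  for z in (0,None):
    m=[[x,y,.017] for y in (.068,.006,-.006) for x in (-sx,sx)]
    a=fit([(*W,m,p)],[.49,.07,0,0],z); print(sx,z,*a[:2])
m=[[x,y,.017] for y in (.068,.006,-.006) for x in (-.0285,.0285)]
print("two",*fit([(*W,m,p),(*W1,m,p1)],[.49,.07,0,0]))
r=rect(.037,.062)
A=w([[763,77],[739,195],[676,190],[698,73]]);A1=w([[551,68],[541,155],[496,152],[505,65]])
print("tall",*fit([(*W,r,A)],[.667,.106,.03,-.1],.031)[:2],*fit([(*W,r,A),(*W1,r,A1)],[.667,.106,.03,-.1])[:2])
C=i["T_tool_cam"];
for q in w([[335,278],[461,278]]):
    d=C[:3,:3]@np.linalg.inv(i["K"])@[*q,1]; t=(-.0175-C[2,3])/d[2]; print("held corner tool",C[:3,3]+t*d)
E
```

```text
0.028 0 [ 0.4874  0.074  -0.0001 -0.0689] 0.309919770233781
0.028 None [ 0.4874  0.074  -0.0013 -0.069 ] 0.23256009427685745
0.029 0 [ 0.4875  0.074  -0.     -0.0657] 1.2021944167279055
0.029 None [ 0.4873  0.074  -0.0055 -0.0681] 0.8554951743170923
0.03 0 [ 0.4875  0.074   0.0091 -0.0645] 2.173929537324148
0.03 None [ 0.4872  0.0736 -0.0115 -0.0675] 1.6547805463605683
two [ 0.4873  0.074  -0.0036 -0.0677] 0.5225120164758427 [-0.8  0.6  0.1  0.7 -0.5 -0.2  0.4 -0.2 -0.2 -0.7  0.7  0.1  0.  -1.1
 -0.3  0.5 -0.5  0.1  0.5  0.7  0.1 -0.3  0.7 -0.5]
tall [ 0.6669  0.1068  0.03   -0.1031] 1.9871104813470137 [ 0.6695  0.107   0.0257 -0.0976] 1.4090962919491725
held corner tool [ 0.0386 -0.0192 -0.0175]
held corner tool [ 0.0385  0.0197 -0.0175]
```

```bash
python3 -c "
from h import *
to(.4918,.138,.07,1.5018);to(.4918,.138,.0215,1.5018)"
```

```text
row [ 0.182  -0.0057  0.1159  0.0001  0.      0.0039] dist 0.1295
row [ 0.182  -0.0057  0.1967  0.0001  0.      0.0039] dist 0.1608
```

{"api": "carry_out", "payload": {
  "motion": "0.09 -0.003 0.058 0 0 0.004;0.182 -0.006 0.116 0 0 0.004;0.182 -0.006 0.116 0 0 0.004;0.182 -0.006 0.116 0 0 0.004;0.182 -0.006 0.15 0 0 0.004;0.182 -0.006 0.18 0 0 0.004;0.182 -0.006 0.196 0 0 0.004;0.182 -0.006 0.196 0 0 0.004"
}}

```text
time_s: 6.62
tool_pos: [0.4903, 0.1382, 0.0217]
tcp_rot: [-0.0, 0.731, 0.682, -0.001]
ft_force: [0.3, 1.0, -2.5]
width: 0.0402
grip_force: 20.0
```

```bash
python3 -c "
from h import *
s=manip.read_state();print(s['ft_force']);to(.4918,.138,.0195,1.5018)"
```

```text
[ 0.2994  0.9694 -2.4525]
row [-0.0002  0.0026  0.0036 -0.0004  0.0001  0.    ] dist 0.0026
```

{"api": "carry_out", "payload": {
  "motion": "0 0.003 0.003 0 0 0;0.002 0.003 0.003 0 0 0;0.004 0.003 0.003 0 0 0;0.004 0.003 0.003 0 0 0"
}}

```text
time_s: 7.12
tool_pos: [0.4929, 0.1404, 0.0208]
tcp_rot: [0.001, 0.731, 0.683, -0.0]
ft_force: [0.8, -8.2, -0.6]
width: 0.0399
grip_force: 20.0
```

{"api": "carry_out", "payload": {
  "motion": "-0.001 0.001 0 0 0 0;-0.001 0.001 0 0 0 0;-0.001 0.001 0 0 0 0;-0.001 0.001 -0.04 0 0 0;-0.001 0.001 -0.1 0 0 0;-0.001 0.001 -0.17 0 0 0;-0.001 0.001 -0.17 0 0 0",
  "jaw": 0.4
}}

```text
time_s: 8.0
tool_pos: [0.4952, 0.1412, 0.1252]
tcp_rot: [0.001, 0.731, 0.683, 0.003]
ft_force: [-0.1, -0.3, -0.4]
width: 0.0616
grip_force: 0.0
```

```bash
python3 -c "
from h import *
to(.6685,.107,.12,np.pi/2-.098);to(.6685,.107,.010,np.pi/2-.098)"
```

```text
row [-0.0372  0.292   0.0103  0.0018 -0.0007  0.0096] dist 0.1767
row [-0.0376  0.2909  0.1936  0.0018 -0.0007  0.0096] dist 0.2109
```

{"api": "carry_out", "payload": {
  "motion": "-0.037 0.292 0.01 0.002 -0.001 0.01;-0.037 0.292 0.01 0.002 -0.001 0.01;-0.037 0.292 0.01 0.002 -0.001 0.01;-0.037 0.292 0.06 0.002 -0.001 0.01;-0.037 0.291 0.12 0.002 -0.001 0.01;-0.038 0.291 0.17 0.002 -0.001 0.01;-0.038 0.291 0.193 0.002 -0.001 0.01;-0.038 0.291 0.193 0.002 -0.001 0.01"
}}

```text
time_s: 9.0
tool_pos: [0.6647, 0.1058, 0.0051]
tcp_rot: [-0.002, 0.741, 0.671, -0.004]
ft_force: [0.2, 0.3, -0.1]
width: 0.0617
grip_force: 0.0
```

{"api": "carry_out", "payload": {
  "motion": "0 0 0 0 0 0;0 0 0 0 0 0;0 0 0 0 0 0;0 0 0 0 0 0",
  "jaw": -1
}}

```text
time_s: 9.5
tool_pos: [0.6665, 0.1059, 0.0077]
tcp_rot: [-0.001, 0.741, 0.671, -0.003]
ft_force: [-0.6, 0.5, 5.7]
width: 0.0364
grip_force: 20.0
```

```bash
python3 -c "
from h import *
s=manip.read_state();print(s['ft_force'],s['width']);to(.487,.03,.14,1.5018)"
```

```text
[-0.6319  0.453   5.6733] 0.03636792160178192
row [-0.1563 -0.286  -0.2188 -0.0015  0.0009 -0.0097] dist 0.2356
```

{"api": "carry_out", "payload": {
  "motion": "0 0 0 0 0 0;0 0 -0.007 0 0 0;0 0 -0.007 0 0 0",
  "jaw": 0
}}

```text
time_s: 9.88
tool_pos: [0.6659, 0.1058, 0.011]
tcp_rot: [-0.001, 0.741, 0.671, -0.003]
ft_force: [-0.0, 0.8, 0.1]
width: 0.0437
grip_force: 0.0
```

{"api": "carry_out", "payload": {
  "motion": "0 0 0 0 0 0;0 0 0 0 0 0;0 0 0 0 0 0",
  "jaw": -1
}}

```text
time_s: 10.25
tool_pos: [0.6658, 0.1058, 0.0107]
tcp_rot: [-0.001, 0.741, 0.671, -0.003]
ft_force: [0.0, -0.1, -0.0]
width: 0.0362
grip_force: 20.0
```

```bash
python3 -c "
from h import *
s=manip.read_state();print(s['ft_force'],s['width']);to(.487,.03,.14,1.5018)"
```

```text
[ 0.0176 -0.0712 -0.0497] 0.03619894676548388
row [-0.1561 -0.2852 -0.2132 -0.002   0.001  -0.0097] dist 0.2333
```

{"api": "carry_out", "payload": {
  "motion": "0 0 -0.1 0 0 0;0 0 -0.19 0 0 0;-0.156 -0.285 -0.213 -0.002 0.001 -0.01;-0.156 -0.285 -0.213 -0.002 0.001 -0.01;-0.156 -0.285 -0.213 -0.002 0.001 -0.01;-0.156 -0.285 -0.213 -0.002 0.001 -0.01;-0.156 -0.285 -0.213 -0.002 0.001 -0.01;-0.156 -0.285 -0.213 -0.002 0.001 -0.01"
}}

```text
time_s: 11.25
tool_pos: [0.4889, 0.0304, 0.1401]
tcp_rot: [0.001, 0.731, 0.683, 0.001]
ft_force: [1.5, -0.1, -1.4]
width: 0.0363
grip_force: 20.0
```

```bash
python3 - <<'E'
from h import *
s=manip.read_state(); im=manip.camera("wrist"); print(s["tool_pos"],s["ft_force"],s["width"])
np.save("w4.npy",tool(s)); cv2.imwrite("pics/w4.png",cv2.resize(im[:,:,::-1],(800,600),interpolation=cv2.INTER_CUBIC))
E
```

```text
[0.4889 0.0304 0.1401] [ 1.5365 -0.0526 -1.4053] 0.03629390741774807
```

View pics/w4.png

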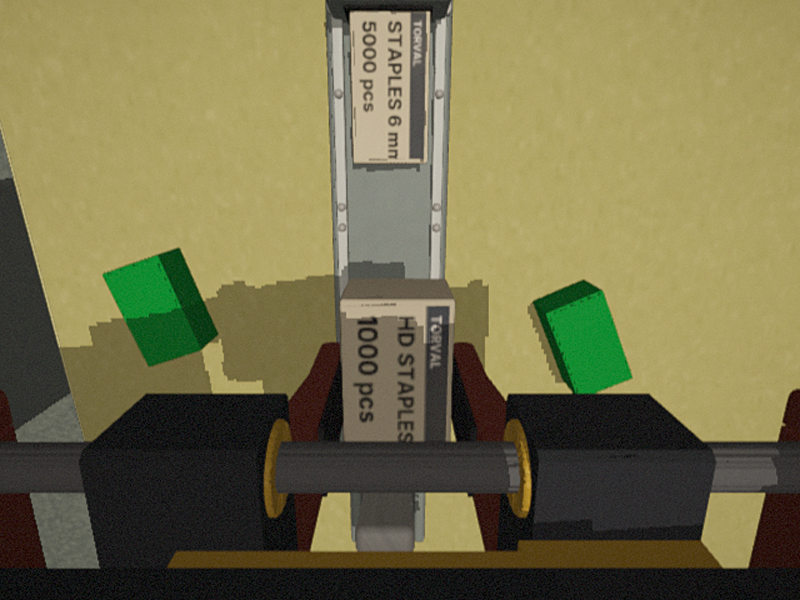

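The long box lies lengthwise between the rails at the fixed jaw, with its rear edge at (353,163)-(427,163). The held tall box's front top edge is at (341,300)-(454,300).

```bash
python3 - <<'E'
from h import *
i=manip.camera_info("wrist"); Tt=np.load("w4.npy");C=i["T_tool_cam"]
for q in np.array([[341,300],[454,300]])*.8:
    d=C[:3,:3]@np.linalg.inv(i["K"])@[*q,1]; t=(-.0203-C[2,3])/d[2]; print("held",C[:3,3]+t*d)
E=Tt@C; y=-.069;Rz=np.array([[np.cos(y),-np.sin(y),0],[np.sin(y),np.cos(y),0],[0,0,1]])
for q in np.array([[353,163],[427,163]])*.8:
    d=E[:3,:3]@np.linalg.inv(i["K"])@[*q,1]; t=(.037-E[2,3])/d[2]; print("long rear, clamp frame",Rz.T@(E[:3,3]+t*d-[.4874,.074,0]))
g=lambda yc:(Rz@[0,yc,0]+[.4874,.074,0])
for yc in (-.006,):
    p=g(yc);print(p);to(p[0],p[1],.06,1.5018);to(p[0],p[1],.0225,1.5018)
E
```

```text
held [ 0.0323 -0.0173 -0.0203]
held [ 0.0323  0.0174 -0.0203]
long rear, clamp frame [-0.0189  0.0309  0.037 ]
long rear, clamp frame [0.0206 0.0309 0.037 ]
[0.487 0.068 0.   ]
row [ 0.0623 -0.0073  0.1332  0.0004 -0.0001  0.0004] dist 0.0884
row [ 0.0623 -0.0074  0.1957  0.0004 -0.0001  0.0004] dist 0.1233
```

{"api": "carry_out", "payload": {
  "motion": "0.03 -0.004 0.06 0 0 0;0.062 -0.007 0.12 0 0 0;0.062 -0.007 0.133 0 0 0;0.062 -0.007 0.133 0 0 0;0.062 -0.007 0.16 0 0 0;0.062 -0.007 0.185 0 0 0;0.062 -0.007 0.195 0 0 0;0.062 -0.007 0.195 0 0 0"
}}

```text
time_s: 12.3
tool_pos: [0.4851, 0.0672, 0.0224]
tcp_rot: [-0.0, 0.731, 0.683, -0.0]
ft_force: [0.8, -0.7, -0.3]
width: 0.0358
grip_force: 20.0
```

```bash
python3 -c "
from h import *
s=manip.read_state();print(s['ft_force']);to(.4873,.072,.0205,1.5018)"
```

```text
[ 0.7899 -0.6797 -0.2998]
row [ 0.0082  0.0031  0.0031 -0.0004  0.0001  0.0002] dist 0.0056
```

{"api": "carry_out", "payload": {
  "motion": "0.002 0.003 0.002 0 0 0;0.004 0.003 0.002 0 0 0;0.006 0.003 0.002 0 0 0;0.0075 0.003 0.002 0 0 0;0.0075 0.003 0.002 0 0 0"
}}

```text
time_s: 12.92
tool_pos: [0.4876, 0.0719, 0.0218]
tcp_rot: [0.0, 0.731, 0.683, 0.0]
ft_force: [-0.6, -0.1, -2.1]
width: 0.036
grip_force: 20.0
```

{"api": "carry_out", "payload": {
  "motion": "0.001 0 0.002 0 0 0;0.002 0 0.002 0 0 0;0.003 0 0.002 0 0 0;0.003 0 0.002 0 0 0"
}}

```text
time_s: 13.42
tool_pos: [0.4878, 0.0728, 0.0207]
tcp_rot: [0.0, 0.731, 0.683, -0.0]
ft_force: [0.8, -6.7, 2.1]
width: 0.0364
grip_force: 20.0
```

{"api": "carry_out", "payload": {
  "motion": "-0.001 0 -0.001 0 0 0;-0.001 0 -0.001 0 0 0;-0.001 0 -0.001 0 0 0;-0.001 0 -0.03 0 0 0;-0.001 0 -0.1 0 0 0;-0.001 0 -0.2 0 0 0;-0.001 0 -0.3 0 0 0;-0.001 0 -0.33 0 0 0",
  "jaw": 0.4
}}

```text
time_s: 14.42
tool_pos: [0.4895, 0.0733, 0.2237]
tcp_rot: [0.002, 0.731, 0.683, 0.003]
ft_force: [0.0, 0.6, -0.6]
width: 0.0612
grip_force: 0.0
```

```bash
python3 -c "
from h import *
to(.4771,-.0746,.22,-.069)"
```

```text
row [-0.2473 -0.0039  0.0058  0.0015 -0.0023  0.5003] dist 0.1485
```

{"api": "carry_out", "payload": {
  "motion": "-0.247 -0.004 0.006 0 0 0.5;-0.247 -0.004 0.006 0 0 0.5;-0.247 -0.004 0.006 0 0 0.5;-0.247 -0.004 0.006 0 0 0.5;-0.247 -0.004 0.006 0 0 0.5;-0.247 -0.004 0.006 0 0 0.5;-0.247 -0.004 0.006 0 0 0.5;-0.247 -0.004 0.006 0 0 0.5",
  "jaw": 1
}}

```text
time_s: 15.42
tool_pos: [0.475, -0.0746, 0.216]
tcp_rot: [0.0, 1.0, -0.002, 0.0]
ft_force: [-0.1, 0.1, 0.0]
width: 0.0879
grip_force: 0.0
```

```bash
python3 - <<'E'
from h import *
i=manip.camera_info("wrist");C=i["T_tool_cam"]
E=np.load("w1.npy")@C; y=-.069;Rz=np.array([[np.cos(y),-np.sin(y),0],[np.sin(y),np.cos(y),0],[0,0,1]])
for q in np.array([[264,240],[318,239],[264,247],[318,247]])*.8:
    d=E[:3,:3]@np.linalg.inv(i["K"])@[*q,1]; t=(.038-E[2,3])/d[2]; print("pad top, clamp frame",Rz.T@(E[:3,3]+t*d-[.4874,.074,0]))
to(.4771,-.0746,.22,-.069);to(.4771,-.0746,.108,-.069)
E
```

```text
pad top, clamp frame [-0.0183 -0.0557  0.038 ]
pad top, clamp frame [ 0.024  -0.0538  0.038 ]
pad top, clamp frame [-0.0185 -0.0612  0.038 ]
pad top, clamp frame [ 0.0239 -0.0601  0.038 ]
row [ 0.0035 -0.0001 -0.0066  0.     -0.0003  0.0209] dist 0.0045
row [ 0.0033 -0.0001  0.18    0.     -0.0003  0.0209] dist 0.108
```

{"api": "carry_out", "payload": {
  "motion": "0.003 0 0 0 0 0.021;0.003 0 0.05 0 0 0.021;0.003 0 0.1 0 0 0.021;0.003 0 0.15 0 0 0.021;0.003 0 0.18 0 0 0.021;0.003 0 0.18 0 0 0.021"
}}

```text
time_s: 16.18
tool_pos: [0.4761, -0.0745, 0.1067]
tcp_rot: [-0.0, 1.0, -0.032, -0.001]
ft_force: [-0.2, 0.6, 1.4]
width: 0.0881
grip_force: 0.0
```

```bash
python3 - <<'E'
from h import *
to(.4771,-.0746,.108,-.069)
im=manip.camera("scene"); cv2.imwrite("pics/s1.png",cv2.resize(im[195:345,215:405,::-1],(760,600),interpolation=cv2.INTER_CUBIC))
E
```

```text
row [ 0.0016  0.0001 -0.0021 -0.0001  0.0006  0.0019] dist 0.0016
```

{"api": "carry_out", "payload": {
  "motion": "0 0 0 0 0 0;0 0 0 0 0 0;0 0 0 0 0 0;0 0 0 0 0 0;0 0 0 0 0 0;0 0 0 0 0 0",
  "jaw": -1,
  "newtons": 30
}}

```text
time_s: 16.98
tool_pos: [0.4778, -0.0737, 0.1079]
tcp_rot: [-0.001, 0.999, -0.032, 0.001]
ft_force: [-0.1, 9.3, 6.9]
width: 0.0311
grip_force: 4.1
```

```bash
python3 - <<'E'
from h import *
im=manip.camera("scene"); cv2.imwrite("pics/s2.png",cv2.resize(im[195:345,215:405,::-1],(760,600),interpolation=cv2.INTER_CUBIC))
E
```

```text
(no output)
```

View pics/s2.png

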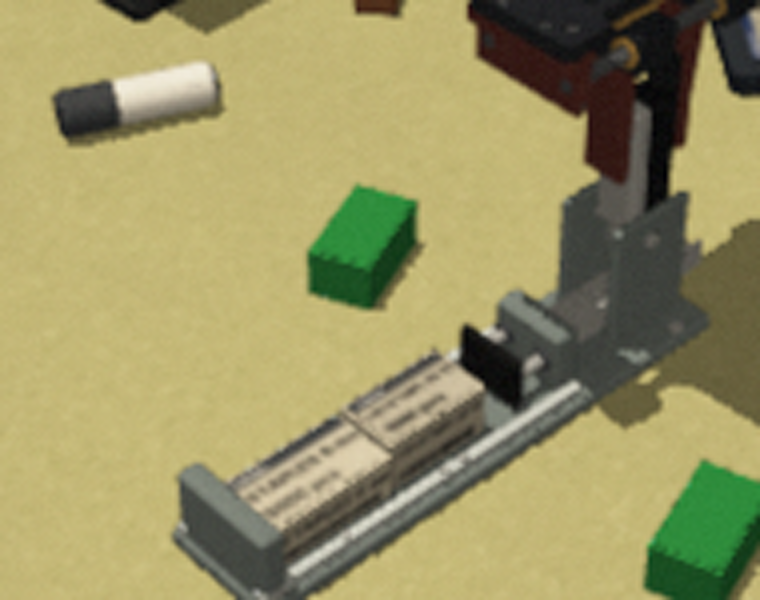

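The crop shows both boxes end to end against the fixed jaw. The pad face is at about (490,370), just behind the tall box at (485,405), and the trigger is squeezed by the fingers at (620,140). I'll track the jaw and pad with template matching from here.

{"api": "carry_out", "payload": {
  "motion": "0 0 0 0 0 0;0 0 0 0 0 0"
}}

```text
time_s: 17.27
tool_pos: [0.4777, -0.0742, 0.108]
tcp_rot: [-0.0, 0.999, -0.032, 0.001]
ft_force: [-0.6, 4.0, 6.9]
width: 0.0293
grip_force: 30.0
```

```bash
cat > track.py <<'E'
from h import *
S=cam("scene"); y=-.069;Rz=np.array([[np.cos(y),-np.sin(y),0],[np.sin(y),np.cos(y),0],[0,0,1]])
q=proj(*S,[Rz@[0,v,.035]+[.4874,.074,0] for v in (-.055,-.035)]); d=(q[1]-q[0])*4/20 # crop px per mm
def track(im,ref):
    out=[]
    for (x0,x1,y0,y1) in ((510,588,290,345),(468,530,325,395)):
        t=ref[y0:y1,x0:x1]; best=[]
        for k in np.arange(-3,42,.25):
            o=(d*k); M=np.float32([[1,0,o[0]],[0,1,o[1]]])
            w=cv2.warpAffine(im,M,(760,600),flags=cv2.INTER_LINEAR|cv2.WARP_INVERSE_MAP)[y0:y1,x0:x1]
            best.append((cv2.matchTemplate(w,t,cv2.TM_CCOEFF_NORMED)[0,0],k))
        out.append(tuple(np.round(max(best),2)))
    return out
def crop(im): return cv2.resize(im[195:345,215:405,::-1],(760,600),interpolation=cv2.INTER_CUBIC)
if __name__=="__main__":
    import sys
    s=manip.read_state(); im=crop(manip.camera("scene")); cv2.imwrite(f"pics/{sys.argv[1]}.png",im)
    print("px/mm",d,"width",s["width"],"grip",s["grip_force"],s["ft_force"],s["tool_pos"])
    print("jaw,pad travel mm (score,mm) since s1:",track(im,cv2.imread("pics/s1.png")))
E
python3 track.py s3
```

```text
px/mm [-1.4758  0.9397] width 0.029303944429292177 grip 30.00026285648346 [-0.5662  3.9522  6.9414] [ 0.4777 -0.0742  0.108 ]
jaw,pad travel mm (score,mm) since s1: [(np.float64(0.58), np.float64(7.0)), (np.float64(0.9), np.float64(8.25))]
```

{"api": "carry_out", "payload": {
  "motion": "0 0 0 0 0 0;0 0 0 0 0 0;0 0 0 0 0 0;0 0 0 0 0 0;0 0 0 0 0 0;0 0 0 0 0 0",
  "jaw": 1
}}

```text
time_s: 18.08
tool_pos: [0.4769, -0.0748, 0.1069]
tcp_rot: [0.0, 1.0, -0.032, -0.0]
ft_force: [0.7, -0.3, -0.4]
width: 0.0857
grip_force: 0.0
```

{"api": "carry_out", "payload": {
  "motion": "0 0 0 0 0 0;0 0 0 0 0 0;0 0 0 0 0 0;0 0 0 0 0 0;0 0 0 0 0 0;0 0 0 0 0 0;0 0 0 0 0 0;0 0 0 0 0 0",
  "jaw": -1
}}

```text
time_s: 19.08
tool_pos: [0.4774, -0.0742, 0.1074]
tcp_rot: [-0.0, 0.999, -0.032, 0.0]
ft_force: [-0.1, 3.8, 6.4]
width: 0.0292
grip_force: 30.0
```

```bash
python3 track.py s4
```

```text
px/mm [-1.4758  0.9397] width 0.029208107373525093 grip 30.00025749206543 [-0.1176  3.8221  6.3996] [ 0.4774 -0.0742  0.1074]
jaw,pad travel mm (score,mm) since s1: [(np.float64(0.46), np.float64(15.0)), (np.float64(0.6), np.float64(15.0))]
```

{"api": "carry_out", "payload": {
  "motion": "0 0 0 0 0 0;0 0 0 0 0 0;0 0 0 0 0 0;0 0 0 0 0 0;0 0 0 0 0 0;0 0 0 0 0 0",
  "jaw": 1
}}

```text
time_s: 19.88
tool_pos: [0.477, -0.0749, 0.1069]
tcp_rot: [0.0, 1.0, -0.032, 0.0]
ft_force: [-0.3, 0.2, 0.6]
width: 0.0855
grip_force: 0.0
```

{"api": "carry_out", "payload": {
  "motion": "0 0 0 0 0 0;0 0 0 0 0 0;0 0 0 0 0 0;0 0 0 0 0 0;0 0 0 0 0 0;0 0 0 0 0 0;0 0 0 0 0 0;0 0 0 0 0 0",
  "jaw": -1
}}

```text
time_s: 20.88
tool_pos: [0.4774, -0.0742, 0.1074]
tcp_rot: [-0.0, 0.999, -0.032, 0.0]
ft_force: [-0.4, 4.1, 5.8]
width: 0.0299
grip_force: 30.0
```

```bash
python3 track.py s5; python3 - <<'E'
from h import *
ims=[cv2.imread(f"pics/s{k}.png")[290:430,430:600] for k in (3,4,5)]
cv2.imwrite("pics/m.png",cv2.resize(np.hstack(ims),(800,220)))
a=np.vstack([np.hstack([cv2.resize(cv2.imread(f"pics/s{k}.png")[280:430,400:600],(400,300)) for k in r]) for r in ((1,3),(4,5))])
cv2.imwrite("pics/m.png",a)
E
```

```text
px/mm [-1.4758  0.9397] width 0.029884654603915838 grip 29.99998837709427 [-0.4491  4.1278  5.7777] [ 0.4774 -0.0742  0.1074]
jaw,pad travel mm (score,mm) since s1: [(np.float64(0.43), np.float64(23.25)), (np.float64(0.48), np.float64(5.0))]
```

View pics/m.png

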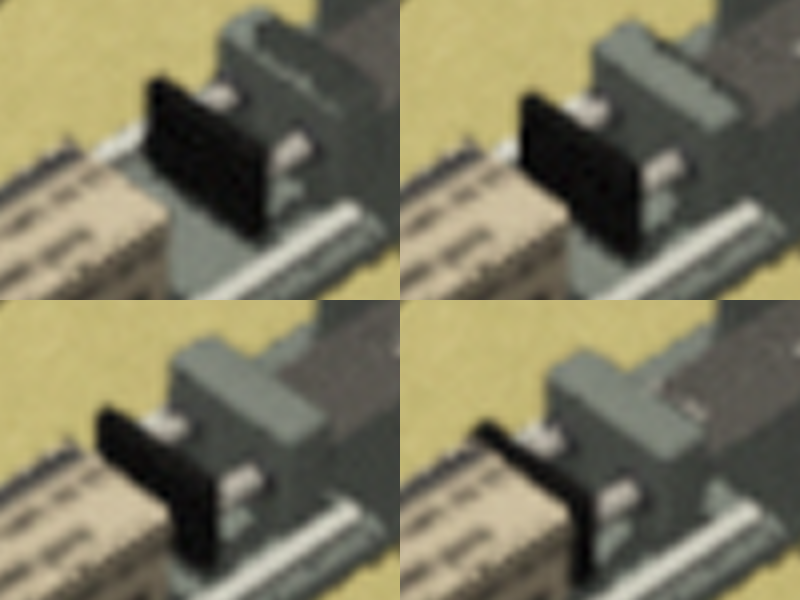

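The panels, in stroke order, show the pad closing in. In the last one the pad at (485,430)-(590,580) has just reached the tall box, and its pins still show in full. One more stroke should press the pad in by about 6 to 8 mm.

{"api": "carry_out", "payload": {
  "motion": "0 0 0 0 0 0;0 0 0 0 0 0;0 0 0 0 0 0;0 0 0 0 0 0;0 0 0 0 0 0;0 0 0 0 0 0",
  "jaw": 1
}}

```text
time_s: 21.68
tool_pos: [0.477, -0.0749, 0.1069]
tcp_rot: [0.0, 1.0, -0.032, 0.0]
ft_force: [0.6, -0.5, -0.3]
width: 0.0854
grip_force: 0.0
```

{"api": "carry_out", "payload": {
  "motion": "0 0 0 0 0 0;0 0 0 0 0 0;0 0 0 0 0 0;0 0 0 0 0 0;0 0 0 0 0 0;0 0 0 0 0 0;0 0 0 0 0 0;0 0 0 0 0 0",
  "jaw": -1
}}

```text
time_s: 22.68
tool_pos: [0.4775, -0.0742, 0.1075]
tcp_rot: [-0.0, 0.999, -0.032, 0.0]
ft_force: [-1.1, 4.1, 6.9]
width: 0.0294
grip_force: 30.0
```

```bash
python3 track.py s6; python3 - <<'E'
from h import *
from track import d
g=lambda k:cv2.imread(f"pics/s{k}.png")
def tr(a,b,x0,x1,y0,y1):
    A,B=g(a),g(b);t=A[y0:y1,x0:x1];m=24
    r=cv2.matchTemplate(B[y0-m:y1+m,x0-m:x1+m],t,cv2.TM_CCOEFF_NORMED);_,v,_,p=cv2.minMaxLoc(r)
    o=np.array(p)-m; return o, "mm",(o@d/(d@d)).round(2),"score",round(v,2)
# s5 crop coordinates: panel4 px (u-400)/2+400, (v-300)/2+280
print("jaw 4-5",tr(4,5,487,565,296,352));print("jaw 5-6",tr(5,6,474,555,304,360))
print("pad 4-5",tr(4,5,446,512,330,380));print("pad 5-6",tr(5,6,433,500,338,420))
print("box rear 5-6",tr(5,6,400,480,360,420),"box front",tr(5,6,240,400,420,520))
# darkness profile along the clamp y through the pins' side (pin at panel4 (615,495))
for k in (4,5,6):
    G=cv2.cvtColor(g(k),cv2.COLOR_BGR2GRAY); p0=np.array([507.,378.])
    print(k,[int(G[tuple((p0+d*j)[::-1].round().astype(int))]) for j in np.arange(-12,22,1)])
E
```

```text
px/mm [-1.4758  0.9397] width 0.029358144632055754 grip 30.000759065151215 [-1.0868  4.058   6.9021] [ 0.4775 -0.0742  0.1075]
jaw,pad travel mm (score,mm) since s1: [(np.float64(0.38), np.float64(29.5)), (np.float64(0.62), np.float64(8.5))]
jaw 4-5 (array([-11,   7]), 'mm', np.float64(7.45), 'score', 0.96)
jaw 5-6 (array([-11,   6]), 'mm', np.float64(7.15), 'score', 0.89)
pad 4-5 (array([-9,  2]), 'mm', np.float64(4.95), 'score', 0.7)
pad 5-6 (array([-1,  0]), 'mm', np.float64(0.48), 'score', 0.92)
box rear 5-6 (array([0, 0]), 'mm', np.float64(0.0), 'score', 1.0) box front (array([0, 0]), 'mm', np.float64(0.0), 'score', 1.0)
4 [168, 172, 170, 176, 179, 180, 178, 170, 156, 125, 98, 51, 35, 23, 11, 15, 16, 13, 11, 13, 14, 14, 11, 7, 13, 19, 46, 64, 78, 76, 83, 87, 92, 83]
5 [73, 73, 71, 71, 73, 93, 115, 151, 168, 173, 171, 175, 179, 178, 171, 163, 139, 122, 84, 61, 31, 22, 9, 8, 16, 23, 48, 64, 78, 76, 83, 86, 91, 83]
6 [81, 80, 75, 71, 72, 72, 73, 72, 72, 72, 71, 70, 71, 81, 116, 142, 162, 157, 122, 92, 47, 31, 13, 12, 16, 20, 43, 60, 78, 78, 84, 86, 91, 83]
```

```bash
python3 -c "
from bench import manip
print(manip.close_job())"
```

```text
the job is handed in; nothing more can be done
None
```

I handed the job in at about 23 s: long box against the fixed jaw, tall box right behind it, pad pushed in about 8 mm by my image measurement (4 trigger strokes), trigger still held squeezed at 30 N, and nothing else on the table was touched as far as I could see; no verdict came back.

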